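Dose coir plugs through the classroom hopper

ROBOT

A 6-joint arm with a two-finger parallel gripper is mounted at the origin on the work surface. World frame = base frame: x ahead of the robot, y to its left, z up, the work surface at z = 0. Lengths are in mm, angles in rad, forces in N, time in s.
With the tool pointing down it reaches from about 300 to 775 mm from the base axis. Payload 14.6 kg.
Tool frame: the origin (TCP) lies at the very end of the fingers, on their centre line; the grasp point (between the pads) lies 19 mm behind it (grip_point_offset is the distance from the TCP to the grasp point, in mm); z points along the fingers, y is the line along which they close (so a half turn about z gives the same grasp; the last joint's range is limited). The gripper opens to 94 mm and grips with 3 to 60 N. Pads are 16 mm wide; open, the fingers measure 119 mm over their backs; the gripper's body (75 mm by 177 mm) begins 78 mm behind the grasp point.
Start: joints at [1.132, 0.3, 1.521, -0, 1.321, -0.067], TCP at [199.808, 512.412, 205.446] pointing down, gripper open.
Joint ranges: [-3.03, 3.03], [-0.79, 2.21], [0.23, 2.52], [-1.04, 4.18], [0, 3.07], [-2.55, 2.55]. Speed limits (rad/s): [2.22, 2.22, 2.57, 3.14, 3.14, 3.14].

INTERFACE

Orientations are given as [roll, pitch, yaw] about the fixed x, y, z axes, in that order (R = Rz(yaw) Ry(pitch) Rx(roll)).
In Python, from cell import read_state, camera, camera_info, sign_off, grip_point_offset gives the robot as it stands.
- The arm moves only by the shell command python3 -m handwheel 'ROWS' [FORCE]. ROWS is text: rows parted by semicolons, each of 5 numbers parted by spaces: the shift along the world's x, y, z in units of 40 mm (1.0 is 40 mm), then the turn about the world's z in units of 5 degrees (1.0 is 5 degrees), then the closure, from 0 (fully open) to 1 (shut). In form: dx dy dz yaw gripper; .... A call has 1 to 12 rows; each row shifts and turns the commanded pose from where the row before left it; what a row does not reach is not made up. A row lasts 1/12 s, in which the tool goes at most 41.7 mm and 7.16 degrees, less where a joint would pass 70% of its speed; a pose out of reach is approached as far as the arm can. A call is refused whole if a number of a shift passes 1 or a number of a turn 1, either way. A call with a gripper value outside its range is refused whole. The fingers move at their own pace and stop on an object; FORCE is the grip in N (left out, the last holds). Time passes only in rows, so rows that do not move let the fingers close. It gives the time, the measured TCP pose, the force, the opening and the grip force at its end, in the units of the state.
- read_state(): the state, without advancing time (a new reading comes with each control period).
- camera(name): name is "scene" or "top" or "wrist"; returns (picture, depth): 400x640x3 uint8, red, green, blue; 400x640 float32, mm along the optical axis (not along the pixel's ray), 0 where there is no reading.
- camera_info(name): a dict with "intrinsics" (3x3 intrinsics, pixels), "world_from_camera" (4x4, takes a point from camera to world coordinates). Camera axes: x right, y down, z forward; pixel columns grow to the right and rows downward; lengths in mm; the calibration is good to about 2 mm. A picture is of the moment at which its call begins: read the wrist's pose just before it. camera_info takes no time and is no camera call; for the wrist camera it gives the pose at the moment of the call.
- sign_off(): hands the job in; it is judged then, once.
The state is a dict: "clock": time; "joints": joint angles; "qd": joint speeds; "effort": joint torques, N m; "eef_pos": TCP position; "eef_rot": TCP orientation; "wrist_force": force on the tool from outside, world axes, zero at the start; "moment": the same for the moment, N m; "finger_gap": finger opening in mm; "finger_force": force on a finger pad.
Only numpy, scipy, OpenCV 4.12 (cv2) and the standard library are available. Lean on these libraries where they do the work, as an engineer would, in place of code of your own. Each camera call takes 0.05 s, during which the arm holds its last target. There are 200 camera calls.

TASK

Shut the clear hopper's slide gate, drop every brown coir plug from the table into the hopper, and slide the small catch tray squarely under its outlet. Then draw the gate out until it hits its end stop, pull the sprung shutter in front out until its pointer is level with the long mark on the rule (not much beyond) and hold it there a second or so, so that the plugs fall into the tray, and let the shutter spring back. Finally push the gate fully home and draw the tray with all the plugs in it out clear of the hopper on the side it came from, leaving the other things on the table where they are.

Things in the scene. Friction and masses are not known exactly. Their poses are not given: they have to be found in the camera images.
- hopper: fixed dosing hopper on a grey column behind it (x +75 to +165 mm); origin on the table below the bore centre, z up, -x its front, +y its left. Clear upright bore, inside 50 mm (x) by 88 mm (y), outside 60 by 98 mm, open below at 85 mm above the table with nothing under it; plugs land on the gate's top at 105 mm. White flared mouth on top (see hopper_mouth).
- hopper_mouth (a point): centre of the hopper's flared mouth, on the bore axis at the level of the rim, 220 mm above the table. Inside the rim about 84 mm (hopper x) by 122 mm (hopper y), narrowing to the bore at 168 mm; outside at the rim about 92 by 130 mm. A plug let go here drops onto the gate.
- gate (a joint): upper slide gate, a steel plate that slides out towards the hopper's -y (its right). 0 = fully home (shut), 0.094 m = fully out against its end stop. Stays where it is left; about 3 N of friction. It starts partly open.
- gate_knob (a point): grip point on the gate's upright black post, 16 mm diameter, 105 to 195 mm above the table, with a 21 mm cap 5 mm thick on top; the point is on its axis, 175 mm above the table, 110 mm to the hopper's -y of the bore centre when the gate is home. Moves with the gate.
- shutter (a joint): lower sprung shutter, an aluminium plate under the gate that slides out to the hopper's -x (front). 0 = home; the rule's long mark is 0.055 m, where the outlet is wholly open (counts within 5 mm); never past 0.070 m; hard stop 0.080 m. Spring 80 N/m: 2 N at home, 6.4 N at the mark; it shuts by itself when let go.
- shutter_knob (a point): grip point on the shutter's upright black post, 16 mm diameter, 89 to 195 mm above the table, 21 mm cap on top; the point is on its axis, 175 mm above the table, 80 mm to the hopper's -x of the bore centre when home. Moves with the shutter. A thin black pointer at its foot runs over a fixed white rule (ticks each 10 mm, one long thick mark).
- tray: loose white and green catch tray, 0.3 kg, slid along the table; origin under the centre of its box, 96 mm (x) by 122 mm (y), 34 mm high, walls and floor 3 mm. A tongue 26 mm wide runs to y = +155 mm with the fin. It starts on the hopper's +y side, its +y roughly along the hopper's. Under the outlet: origin within 18 mm of the bore centre in hopper x and y; clear: over 110 mm to +y.
- tray_fin (a point): centre of the tray's upright green grip fin: 10 mm thick along the tray's x, 36 mm long along the tray's y, from 5 to 55 mm above the table; the point is at tray x = 0, y = +135 mm, 40 mm above the table.
- plug1_c (a point): coir growing plug, a dark-brown octagonal block 30 mm across flats and 28 mm high, light (about 25 g); the point is its centre, half-way up (14 mm above the table while it stands). It may be absent in a run.
- plug2_c (a point): coir growing plug, a dark-brown octagonal block 30 mm across flats and 28 mm high, light (about 25 g); the point is its centre, half-way up (14 mm above the table while it stands). It may be absent in a run.
- plug3_c (a point): coir growing plug, a dark-brown octagonal block 30 mm across flats and 28 mm high, light (about 25 g); the point is its centre, half-way up (14 mm above the table while it stands). It may be absent in a run.
- plug4_c (a point): coir growing plug, a dark-brown octagonal block 30 mm across flats and 28 mm high, light (about 25 g); the point is its centre, half-way up (14 mm above the table while it stands). It may be absent in a run.
- pot: bystander: small terracotta pot, 64 mm across, 52 mm high, origin under its centre; leave alone
- packet: bystander: flat cardboard seed packet 60 x 90 x 14 mm, origin under its centre; leave alone
- pebbles: bystander: glass jar with white cap, 70 mm across, 120 mm high, origin under its centre; leave alone
- brush: bystander: hand brush lying on the table; leave alone
Not all that is in view belongs to the job. Leave any turquoise look-alike of the part that bears plug1_c alone.

How it is judged (in metres and radians):
On the way, in this order (a step that is already met when the one before it is completed fails the run):
1. gate fully home, every plug in the hopper above it, and the tray under the outlet (value of joint gate below 0.004 m and value of joint shutter below 0.006 m and x of plug1_c in the frame of hopper between -0.03 and 0.03 m and y of plug1_c in the frame of hopper between -0.05 and 0.05 m and z of plug1_c in the frame of hopper between 0.107 and 0.215 m and x of plug2_c in the frame of hopper between -0.03 and 0.03 m and y of plug2_c in the frame of hopper between -0.05 and 0.05 m and z of plug2_c in the frame of hopper between 0.107 and 0.215 m and x of plug3_c in the frame of hopper between -0.03 and 0.03 m and y of plug3_c in the frame of hopper between -0.05 and 0.05 m and z of plug3_c in the frame of hopper between 0.107 and 0.215 m and x of plug4_c in the frame of hopper between -0.03 and 0.03 m and y of plug4_c in the frame of hopper between -0.05 and 0.05 m and z of plug4_c in the frame of hopper between 0.107 and 0.215 m and x of tray in the frame of hopper between -0.018 and 0.018 m and y of tray in the frame of hopper between -0.018 and 0.018 m), for 0.2 s.
2. gate drawn fully out against its end stop (value of joint gate above 0.09 m), for 0.2 s.
3. shutter held at the long mark (value of joint shutter between 0.05 and 0.06 m and value of joint gate above 0.088 m), for 0.6 s.
At the end, for the whole second after the job is handed in: gate within 4 mm of fully home, shutter sprung home (4 mm), every plug lying at rest inside the tray, and the tray flat on the table with its origin over 110 mm to the hopper's +y of the bore centre (value of joint each of gate, shutter below 0.004 m and y of tray in the frame of hopper above 0.11 m and angle between tray's own z axis and vertical below 0.1 rad and x of plug1_c in the frame of tray between -0.045 and 0.045 m and y of plug1_c in the frame of tray between -0.058 and 0.058 m and z of plug1_c in the frame of tray between 0.005 and 0.075 m and x of plug2_c in the frame of tray between -0.045 and 0.045 m and y of plug2_c in the frame of tray between -0.058 and 0.058 m and z of plug2_c in the frame of tray between 0.005 and 0.075 m and x of plug3_c in the frame of tray between -0.045 and 0.045 m and y of plug3_c in the frame of tray between -0.058 and 0.058 m and z of plug3_c in the frame of tray between 0.005 and 0.075 m and x of plug4_c in the frame of tray between -0.045 and 0.045 m and y of plug4_c in the frame of tray between -0.058 and 0.058 m and z of plug4_c in the frame of tray between 0.005 and 0.075 m and linear speed of each of plug1, plug2, plug3, plug4 below 0.03 m/s and linear speed of tray below 0.02 m/s); the robot touches nothing.
It fails at once if shutter pulled past 70 mm (value of joint shutter above 0.07 m).
It fails at once if a bystander displaced by more than 40 mm (distance of any of pot, packet, pebbles, brush from where it was at the start of the episode above 0.04 m).
Of plug1, plug2, plug3, plug4 only 2 to 4 are there at a start; the rules pass over those that are not, and their reading is None.
At some moment in a run one of plug1, plug2, plug3, plug4 may be knocked a few centimetres aside while the robot is not near it.
Once in a run the grip may slacken for a moment while it holds something.
It also fails if it takes over 210 s, if anything falls off the work surface, if the arm or the gripper's body presses on something with over 40 N, if the wrist force passes 120 N, or if a joint passes its speed limit or range.

## Working session

There is one attempt and no reset: what is moved stays moved. The work goes in short steps, Python scripts to look and compute and a shell command to move; the robot and the scene stay as the last step left them, time stands still between calls to the robot, and variables do not carry over. Pictures are saved under pics/ and viewed, at most 14 in all, crops included, and the job is handed in when it is done.

```bash
mkdir -p pics; ls; cat > h.py <<'E'
import numpy as np, cv2
from cell import *
def snap(name,fn,crop=None,scale=1):
    p,d=camera(name); i=camera_info(name)
    np.savez('/tmp/%s.npz'%name,p=p,d=d,K=i['intrinsics'],T=i['world_from_camera'])
    im=p[:,:,::-1]
    if crop: x0,y0,x1,y1=crop; im=im[y0:y1,x0:x1]
    cv2.imwrite('pics/'+fn,cv2.resize(im,None,fx=scale,fy=scale,interpolation=cv2.INTER_CUBIC))
def crop(name,fn,c,scale):
    z=np.load('/tmp/%s.npz'%name);x0,y0,x1,y1=c
    cv2.imwrite('pics/'+fn,cv2.resize(z['p'][y0:y1,x0:x1,::-1],None,fx=scale,fy=scale,interpolation=cv2.INTER_CUBIC))
def pt(name,u,v,z=None):
    """world point at pixel; by depth, or on the plane at height z"""
    f=np.load('/tmp/%s.npz'%name);K,T=np.array(f['K']),np.array(f['T'])
    r=np.linalg.inv(K)@[u,v,1.]
    if z is None: d=f['d'][int(round(v)),int(round(u))]
    else: d=(z-T[2,3])/(T[:3,:3]@r)[2]
    return np.round(T[:3,:3]@(r*d)+T[:3,3],1)
E
python3 - <<'E'
from h import *
snap('top','top0.png'); snap('scene','scene0.png')
for n in('top','scene'):print(camera_info(n))
s=read_state();print(s,grip_point_offset)
E
```

```text
pics
{'intrinsics': array([[508.37508267,   0.        , 315.45218434],
       [  0.        , 508.37508267, 193.25578077],
       [  0.        ,   0.        ,   1.        ]]), 'world_from_camera': array([[-4.22553797e-02, -9.71120292e-01,  2.34818783e-01,
         1.88066302e+02],
       [-9.99095004e-01,  3.99271268e-02, -1.46627783e-02,
         6.86304011e+01],
       [ 4.86368220e-03, -2.35225854e-01, -9.71928568e-01,
         1.54997600e+03],
       [ 0.00000000e+00,  0.00000000e+00,  0.00000000e+00,
         1.00000000e+00]])}
{'intrinsics': array([[372.44868926,   0.        , 314.56691998],
       [  0.        , 372.44868926, 202.23189084],
       [  0.        ,   0.        ,   1.        ]]), 'world_from_camera': array([[-7.44639362e-01,  4.07983866e-01, -5.28262610e-01,
         1.13519294e+03],
       [ 6.67306963e-01,  4.37714472e-01, -6.02583984e-01,
         7.75393800e+02],
       [-1.46163538e-02, -8.01221072e-01, -5.98189900e-01,
         8.48502709e+02],
       [ 0.00000000e+00,  0.00000000e+00,  0.00000000e+00,
         1.00000000e+00]])}
{'clock': 0.1, 'joints': array([ 1.13244205e+00,  3.00402437e-01,  1.52155163e+00,  1.94673440e-05,
        1.32066131e+00, -6.65824590e-02]), 'qd': array([-0.0015939 , -0.00164918, -0.00197239, -0.00279782,  0.00104689,
       -0.00085432]), 'effort': array([-7.17922831e-06, -5.32649410e+01, -3.53282475e+01,  7.09069194e-02,
        2.34972319e-02, -1.27956328e-04]), 'eef_pos': array([199.684083  , 512.21435907, 204.93643977]), 'eef_rot': array([-3.14057344e+00, -8.68604286e-05,  2.76981597e+00]), 'wrist_force': array([-0.08713718,  0.55550342, -0.76635042]), 'moment': array([ 0.02620824, -0.01547013,  0.01155345]), 'finger_force': 0.0, 'finger_gap': 94.36244286894797} 18.8
```

View pics/top0.png

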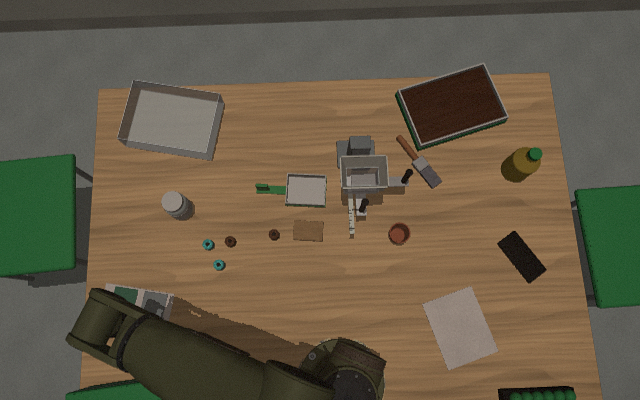

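View pics/scene0.png

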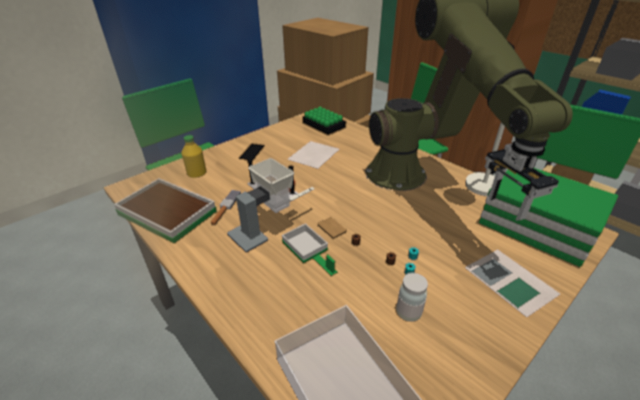

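Top view: two brown plugs at (230,241) and (274,235), two turquoise look-alikes at (208,244) and (219,265). The hopper is near (363,175), the tray (306,190) with its fin (262,188), the gate knob (406,176) and the shutter knob (363,206). The brown soil tray and the pot (399,233) are not plugs. I'll check this in a close crop.

```bash
python3 - <<'E'
from h import *
crop('top','c1.png',(190,120,450,290),3)
for n,u,v,z in [('p1',230,241,28),('p2',274,235,28),('fin',262,187,55),('gk',408,172,200),('sk',364,203,200)]:
    print(n,pt('top',u,v),pt('top',u,v,z))
E
```

```text
p1 [418.1 308.3  31.4] [418.6 308.9  28. ]
p2 [430.6 175.9  32.6] [431.4 176.2  28. ]
fin [576.2 207.5  52. ] [575.4 207.2  55. ]
gk [ 564.3 -209.9  199.4] [ 564.1 -209.8  200. ]
sk [480.9 -82.2 203. ] [481.5 -82.6 200. ]
```

View pics/c1.png

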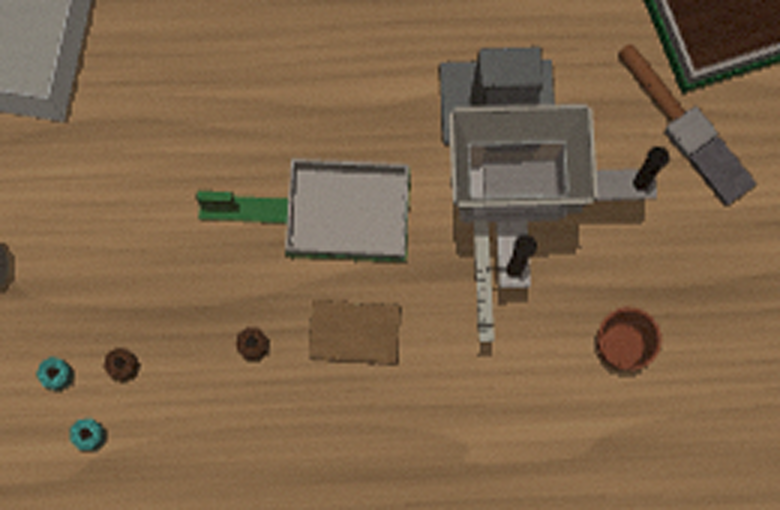

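Close crop: the two brown plugs are at crop (122,364) and (253,344), and the turquoise ones at (54,373) and (87,435). The gate is partly open, with its cap at (658,153). The shutter cap is at (524,243) and the fin top at (216,197).

```bash
python3 - <<'E'
from h import *
def c(u,v,z): return pt('top',190+(u-1)/3,120+(v-1)/3,z)
R=np.array([c(*q,220) for q in [(453,108),(591,106),(595,203),(457,206)]]);print('rim',R.tolist())
H=R.mean(0);a=(R[0]-R[1]+R[3]-R[2]);print('centre',H,'sizes',np.linalg.norm(R[0]-R[1]),np.linalg.norm(R[1]-R[2]),np.linalg.norm(R[2]-R[3]),'yaw deg of +y',np.degrees(np.arctan2(a[1],a[0]))-90)
print('gk',c(658,153,200),'sk',c(524,243,200),'gk foot?',c(645,186,105))
print('fin',c(216,197,55),[c(*q,55) for q in [(199,193),(233,193)]])
T=np.array([c(*q,34) for q in [(292,160),(409,166),(406,257),(288,251)]]);print('tray',T.mean(0),T.tolist())
print('plugs',c(122,364,28),c(253,344,28))
print('packet',c(355,332,14),'pot',c(627,340,50),'gate plate',c(620,185,105))
E
```

```text
rim [[612.5, -25.0, 220.0], [609.3, -151.2, 220.0], [517.8, -147.9, 220.0], [520.1, -23.6, 220.0]]
centre [564.925 -86.925 220.   ] sizes 126.2405640038098 91.55948885833735 124.32127734221525 yaw deg of +y -1.2577890788894024
gk [ 567.8 -212.8  200. ] sk [488.  -83.9 200. ] gk foot? [ 561.4 -217.   105. ]
fin [580.7 208.2  55. ] [array([585.6, 225.3,  55. ]), array([584.2, 190.9,  55. ])]
tray [568.8  74.5  34. ] [[622.4, 131.1, 34.0], [611.1, 10.7, 34.0], [515.3, 18.3, 34.0], [526.4, 137.9, 34.0]]
plugs [418.6 307.9  28. ] [433.4 176.1  28. ]
packet [443.7  73.1  14. ] pot [ 418.4 -196.8   50. ] gate plate [ 563.5 -192.6  105. ]
```

```bash
python3 -m handwheel '0.1 0 0.7 0 0; 0.1 0 0.7 0 0; .36 -.75 0 .4 0.5; .36 -.75 0 .4 0.5; .36 -.75 0 .4 0.5; .36 -.75 0 .4 0.5; .36 -.75 0 .4 0.5; .36 -.75 0 .4 0.5; .36 -.75 0 .4 0.5; .36 -.75 0 .4 0.5; .36 -.75 0 .4 0.5; .36 -.75 0 .4 0.5' 30; python3 -m handwheel '.36 -.75 0 0 0.5; .36 -.75 0 0 0.5; .36 -.75 0 0 0.5; .36 -.75 0 0 0.5; .36 -.75 0 0 0.5; .36 -.75 0 0 0.5; .36 -.75 0 0 0.5; .36 -.75 0 0 0.5; .36 -.75 0 0 0.5; .36 -.75 0 0 0.5; .36 -.75 0 0 0.5; .36 -.75 0 0 0.5'
```

```text
clock: 1.1
eef_pos: [352.0, 210.9, 261.3]
eef_rot: [-3.142, -0.0, 3.121]
wrist_force: [1.7, -0.6, 1.0]
finger_gap: 46.8
finger_force: 0.0
clock: 2.1
eef_pos: [524.9, -149.2, 261.1]
eef_rot: [3.141, -0.001, 3.119]
wrist_force: [0.2, -0.4, 0.8]
finger_gap: 47.0
finger_force: 0.0
```

```bash
python3 -m handwheel '.5 -.8 0 0 0.5; .5 -.8 0 0 0.5; 0 0 0 0 0.5;0 0 0 0 0.5'; python3 - <<'E'
from h import *
print(read_state()['eef_pos'])
snap('wrist','w1.png')
E
```

```text
clock: 2.43
eef_pos: [564.6, -212.7, 259.8]
eef_rot: [3.141, -0.002, 3.117]
wrist_force: [-0.8, -0.5, -0.1]
finger_gap: 46.8
finger_force: 0.0
[ 564.61421223 -212.74465857  259.80041816]
```

View pics/w1.png

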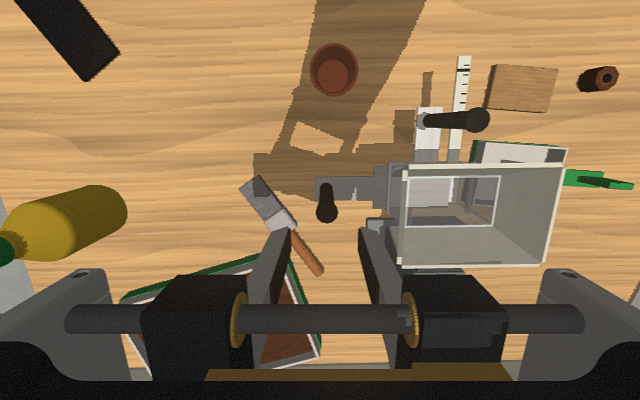

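Wrist view: gate cap at (326,211), shutter cap at (477,119), hopper rim corners at (403,168), (567,149), (548,265) and (400,268), and the brown plug at (601,77).

```bash
python3 - <<'E'
from h import *
print(pt('wrist',326,212,200),pt('wrist',326,212),'sk',pt('wrist',478,119,200),pt('wrist',478,119))
R=np.array([pt('wrist',*q,220) for q in [(404,168),(567,149),(548,265),(400,268)]]);print(R.tolist(),R.mean(0))
print('sk foot',pt('wrist',423,121,89),'gate foot',pt('wrist',326,184,105))
E
```

```text
[ 563.3 -210.   200. ] [ 563.6 -210.   199.3] sk [485.  -81.9 200. ] [485.  -81.5 199.3]
[[521.2, -147.0, 220.0], [509.3, -19.9, 220.0], [610.8, -14.9, 220.0], [610.5, -145.6, 220.0]] [562.95 -81.85 220.  ]
sk foot [486.2 -89.1  89. ] gate foot [ 558.4 -209.2  105. ]
```

```bash
python3 -m handwheel '0 0.05 -.65 0 0.5; 0 0 -.65 0 0.5; 0 0 -.65 0 0.5; 0 0 -.65 0 0.5; 0 0 0 0 .9; 0 0 0 0 .9; 0 0 0 0 .9; 0 0 0 0 0.9;0 0 0 0 .9' 30;  python3 -m handwheel '0 .12 0 0 0.9; 0 .12 0 0 .9; 0 .05 0 0 .9; 0 0 0 0 .9; 0 0 0 0 .9'
```

```text
clock: 3.23
eef_pos: [565.3, -209.8, 159.5]
eef_rot: [-3.14, 0.003, 3.119]
wrist_force: [0.3, -0.4, 7.0]
finger_gap: 19.5
finger_force: 30.0
clock: 3.65
eef_pos: [565.4, -198.1, 159.5]
eef_rot: [-3.14, 0.003, 3.119]
wrist_force: [-0.6, 0.7, 7.8]
finger_gap: 19.0
finger_force: 30.0
```

```bash
python3 -m handwheel '0 .06 0 0 .9; 0 .05 0 0 0.9; 0 0 0 0 .9; 0 0 0 0 .9; 0 0 0 0 .9';  python3 -m handwheel '0 .06 0 0 .9; 0 .05 0 0 0.9; 0 0 0 0 .9; 0 0 0 0 .9'
```

```text
clock: 4.07
eef_pos: [565.4, -193.9, 159.5]
eef_rot: [-3.14, 0.003, 3.119]
wrist_force: [-0.0, 0.1, 7.4]
finger_gap: 19.4
finger_force: 30.0
clock: 4.4
eef_pos: [565.4, -193.3, 159.7]
eef_rot: [-3.134, 0.005, 3.117]
wrist_force: [2.9, -25.3, 2.8]
finger_gap: 19.1
finger_force: 30.0
```

```bash
python3 -m handwheel '0 -.08 0 0 .9; 0 0 0 0 .5; 0 0 0 0 .5; 0 0 0 0 0.5;0 0 0 0 .5; 0 0 .7 0 .5; 0 0 .7 0 .5; 0 0 .7 0 .5; 0 0 .7 0 .5; 0 0 0 0 .5; 0 0 0 0 .5'; python3 - <<'E'
from h import *
snap('wrist','w2.png'); snap('top','t2.png',(180,120,460,300),2.8)
R=read_state();print(R['eef_pos'],R['wrist_force'])
# dark cap blob near old place
p=np.load('/tmp/wrist.npz')['p'];g=(p.max(2)<50)[150:260,280:360];ys,xs=np.nonzero(g);print(xs.min()+280,xs.max()+280,ys.min()+150,ys.max()+150)
E
```

```text
clock: 5.32
eef_pos: [565.0, -192.3, 270.7]
eef_rot: [-3.141, 0.002, 3.119]
wrist_force: [-0.0, 0.4, -0.2]
finger_gap: 47.0
finger_force: 0.0
[ 564.32668188 -192.09490998  268.28066716] [-0.46064082  0.44259603 -0.22188368]
280 359 180 259
```

View pics/t2.png

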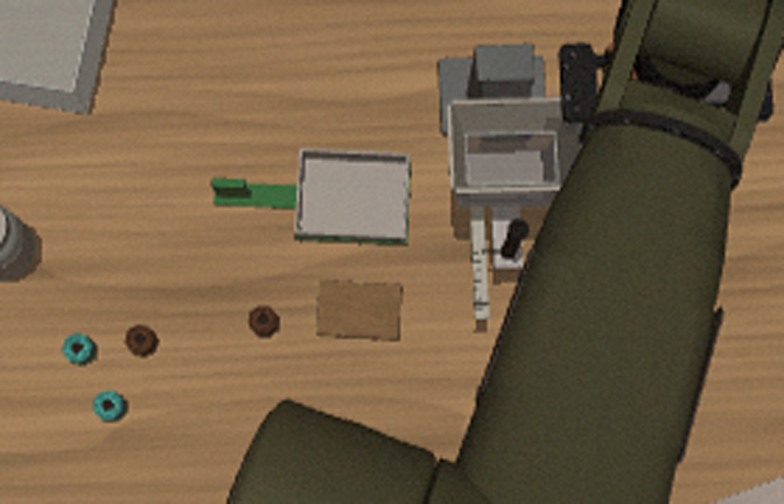

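Top crop: the gate is home. The brown plugs are at (142,340) and (263,320) in the crop, unchanged, and the turquoise ones at (79,349) and (109,405). I'll refine by colour and check for hidden plugs.

```bash
cat >> h.py <<'E'
def brown(name,zt=28):
    f=np.load('/tmp/%s.npz'%name);hsv=cv2.cvtColor(f['p'],cv2.COLOR_RGB2HSV)
    m=cv2.inRange(hsv,(0,70,20),(14,200,110))
    n,l,s,c=cv2.connectedComponentsWithStats(m)
    for k in range(1,n):
        if 30<s[k,4]<4000:
            x=s[k];print(name,'px',c[k].round(1),'wh',x[2:5],'pos',pt(name,*c[k],zt))
E
python3 - <<'E'
from h import *
brown('top',22)
p=np.load('/tmp/top.npz')['p'];print(p[236:246,226:236].reshape(-1,3).mean(0),p[241,231])
E
```

```text
top px [458.7  97.5] wh [ 103   63 3337] pos [ 857.4 -432.3   22. ]
top px [273.7 234.1] wh [11 11 84] pos [435.2 177.5  22. ]
top px [229.8 241. ] wh [12 11 89] pos [419.6 310.4  22. ]
top px [513.3 253.9] wh [12 19 69] pos [ 345.  -541.8   22. ]
top px [527.9 275. ] wh [14 11 44] pos [ 280.4 -577.    22. ]
top px [303.4 382.3] wh [ 18  36 113] pos [  7.3 103.   22. ]
top px [390.7 391.7] wh [10 17 68] pos [ -28.3 -142.5   22. ]
[75.   52.35 36.37] [51 36 26]
```

```bash
python3 -m handwheel '-.3 .84 0 0 .5; -.3 .84 0 0 .5; -.3 .84 0 0 .5; -.3 .84 0 0 .5; -.3 .84 0 0 .5; -.3 .84 0 0 .5; -.3 .84 0 0 .5; -.3 .84 0 0 .5; -.3 .84 0 0 .5; -.3 .84 0 0 .5; -.3 .84 0 0 .5; 0 0 0 0 .5'; python3 -m handwheel '0 0 -.8 0 .4; 0 0 -.8 0 .4; 0 0 -.8 0 .4;0 0 -.8 0 .4;0 0 0 0 .4;0 0 0 0 .4'; python3 - <<'E'
from h import *
print(read_state()['eef_pos'])
snap('wrist','w3.png'); brown('wrist',28)
E
```

```text
clock: 6.42
eef_pos: [430.3, 181.3, 268.3]
eef_rot: [3.141, -0.002, 3.123]
wrist_force: [-0.4, -0.0, -0.2]
finger_gap: 46.7
finger_force: 0.0
clock: 6.92
eef_pos: [431.9, 176.7, 140.6]
eef_rot: [-3.14, -0.004, 3.119]
wrist_force: [0.2, 0.4, 0.5]
finger_gap: 56.5
finger_force: 0.0
[431.91808763 176.73097845 140.62016205]
wrist px [446.4 182.7] wh [ 37  32 509] pos [419.4 309.8  28. ]
wrist px [ 13.5 192.1] wh [  33   51 1216] pos [ 418.8 -162.4   28. ]
wrist px [512.6 176.8] wh [11 10 36] pos [414.5 380.4  28. ]
wrist px [327.7 198.1] wh [ 29  31 480] pos [433.8 180.8  28. ]
wrist px [370.1 243.2] wh [11 23 47] pos [488.9 228.7  28. ]
wrist px [274.  262.4] wh [10 19 42] pos [510.9 116.1  28. ]
wrist px [462.6 287.7] wh [ 72  32 688] pos [550.3 342.1  28. ]
wrist px [382.7 286.3] wh [13 20 72] pos [546.1 245.1  28. ]
wrist px [442.3 296.2] wh [16 17 75] pos [561.6 318.6  28. ]
wrist px [502.5 297.8] wh [16 12 39] pos [565.6 392.6  28. ]
```

View pics/w3.png

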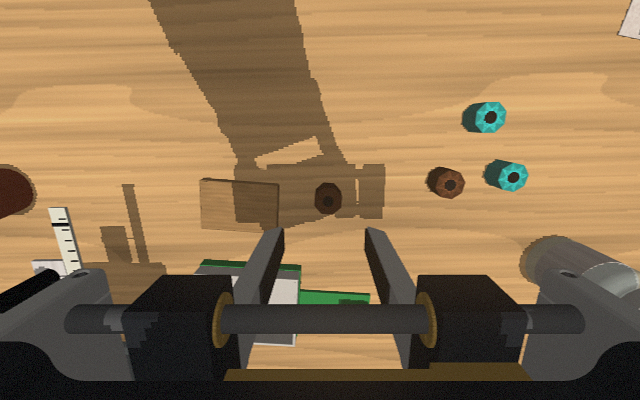

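Wrist view: the plug is at (328,198), the other brown one at (447,183), and the turquoise ones at (488,118) and (511,176). I'll descend on the plug at about (434,179).

```bash
python3 -m handwheel '0.05 .05 -.7 0 .4; 0 0 -.7 0 .4; 0 0 -.7 0 .4;0 0 -.7 0 .4;0 0 -.55 0 .4;0 0 0 0 .4;0 0 0 0 .8;0 0 0 0 .8;0 0 0 0 .8;0 0 0 0 .8;0 0 0 0 .8' 15; python3 -m handwheel '0 0 .6 0 .8;0 0 .8 0 .8;0 0 .8 0 .8;0 0 .8 0 .8;0 0 .8 0 .8;0 0 .8 0 .8;0 0 .8 0 .8;0 0 .8 0 .8;0 0 0 0 .8'
```

```text
clock: 7.88
eef_pos: [435.4, 179.5, 8.8]
eef_rot: [3.141, 0.002, 3.119]
wrist_force: [-1.9, -0.0, 9.7]
finger_gap: 30.0
finger_force: 15.0
clock: 8.63
eef_pos: [436.0, 179.7, 261.9]
eef_rot: [3.138, 0.009, 3.119]
wrist_force: [-0.1, -0.0, 0.3]
finger_gap: 30.0
finger_force: 15.0
```

```bash
python3 -m handwheel '.4 -.77 0 0 .8;.4 -.77 0 0 .8;.4 -.77 0 0 .8;.4 -.77 0 0 .8;.4 -.77 0 0 .8;.4 -.77 0 0 .8;.4 -.77 0 0 .8;.4 -.77 0 0 .8;0 0 0 0 .8;0 0 0 0 .8';  python3 -m handwheel '.02 0 -.7 0 .8;0 0 -.7 0 .8;0 0 -.1 0 .8;0 0 0 0 .8'
```

```text
clock: 9.47
eef_pos: [562.6, -68.3, 254.8]
eef_rot: [3.141, -0.001, 3.117]
wrist_force: [-0.3, 0.1, -0.8]
finger_gap: 29.8
finger_force: 15.0
clock: 9.8
eef_pos: [562.6, -66.1, 194.7]
eef_rot: [3.141, -0.003, 3.12]
wrist_force: [-0.6, -0.1, 0.6]
finger_gap: 30.1
finger_force: 15.0
```

```bash
python3 -m handwheel '0 0 0 0 .5;0 0 0 0 .5;0 0 0 0 .5;0 0 .7 0 .5;0 0 .7 0 .5;-.4 .77 .1 0 .5;-.4 .77 0 0 .5;-.4 .77 0 0 .5;-.4 .77 0 0 .5;-.4 .77 0 0 .5;-.4 .77 0 0 .5;0 0 0 0 .4'; python3 - <<'E'
from h import *
snap('top','t4.png',(190,120,450,290),3); brown('top',22)
E
```

```text
clock: 10.8
eef_pos: [465.5, 121.4, 256.9]
eef_rot: [3.14, 0.002, 3.122]
wrist_force: [0.5, 0.4, -0.0]
finger_gap: 51.0
finger_force: 0.0
top px [410.1 147.6] wh [18 24 38] pos [ 693.4 -259.9   22. ]
top px [404.6 147.2] wh [20 24 80] pos [ 695.4 -242.5   22. ]
top px [354.9 179.9] wh [11 10 85] pos [594.9 -79.   22. ]
top px [400.1 231.8] wh [ 21  21 182] pos [ 426.2 -206.5   22. ]
top px [229.8 241. ] wh [12 12 86] pos [419.5 310.5  22. ]
top px [510.7 249.9] wh [15 15 52] pos [ 357.4 -535.6   22. ]
top px [527.4 256.2] wh [10 12 33] pos [ 336.2 -583.4   22. ]
top px [516.5 259.6] wh [11 13 45] pos [ 327.7 -549.    22. ]
top px [529.4 270.4] wh [26 12 68] pos [ 293.8 -583.5   22. ]
top px [384.1 379.8] wh [ 20  42 239] pos [   4.4 -126.3   22. ]
```

View pics/t4.png

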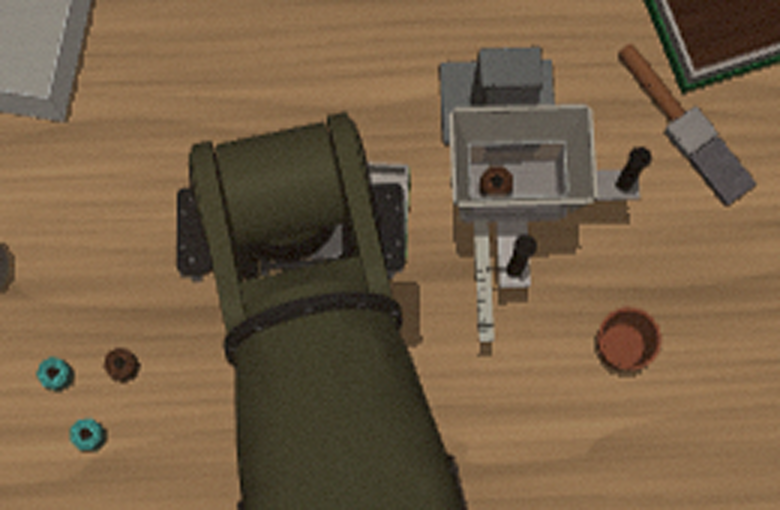

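Top crop: the plug sits inside the bore at crop (497,182). The second plug is unmoved at (122,364).

```bash
python3 -m handwheel '-.2 .8 0 0 .4;-.2 .8 0 0 .4;-.2 .8 0 0 .4;-.2 .8 0 0 .4;-.2 .8 0 0 .4;-.2 .8 0 0 .4;0 0 -.8 0 .4;0 0 -.8 0 .4;0 0 -.8 0 .4;0 0 -.6 0 .4;0 0 0 0 .4;0 0 0 0 .4'; python3 - <<'E'
from h import *
print(read_state()['eef_pos'])
snap('wrist','w5.png'); brown('wrist',20)
E
```

```text
clock: 11.85
eef_pos: [420.0, 309.1, 135.8]
eef_rot: [-3.141, -0.001, 3.118]
wrist_force: [-0.8, -0.2, 0.3]
finger_gap: 56.3
finger_force: 0.0
[419.98521721 309.12936828 135.83383463]
wrist px [327.9 196.3] wh [ 29  33 495] pos [420.2 313.7  20. ]
wrist px [277.  252.3] wh [13 15 62] pos [487.1 252.5  20. ]
wrist px [375.2 268.2] wh [ 18  26 104] pos [510.9 368.6  20. ]
wrist px [271.2 269.6] wh [11 18 65] pos [509.7 243.9  20. ]
wrist px [214.2 280.4] wh [26 12 68] pos [522.7 173.7  20. ]
wrist px [436.8 279. ] wh [13  9 32] pos [527.4 443.7  20. ]
wrist px [453.7 279.3] wh [ 9 12 37] pos [528.4 464.3  20. ]
wrist px [473.6 283.4] wh [ 35  22 174] pos [534.7 489.2  20. ]
wrist px [197.  282.5] wh [10 12 35] pos [525.  152.4  20. ]
wrist px [265.3 288.1] wh [ 10  28 105] pos [534.9 234.8  20. ]
wrist px [432.5 287.6] wh [15 11 37] pos [539.3 439.5  20. ]
wrist px [494.5 290.2] wh [12 11 42] pos [544.9 516.1  20. ]
wrist px [381.6 295.8] wh [12 14 38] pos [549.4 377.6  20. ]
wrist px [305.4 385.7] wh [ 35  14 119] pos [690.  277.4  20. ]
wrist px [326.8 386.2] wh [16 12 31] pos [691.6 306.7  20. ]
wrist px [338.4 386.4] wh [ 9 16 34] pos [692.5 322.8  20. ]
wrist px [348.6 386.3] wh [17 13 60] pos [692.7 336.9  20. ]
```

```bash
python3 -m handwheel '0 .05 -.7 0 .4; 0 0 -.7 0 .4; 0 0 -.7 0 .4;0 0 -.7 0 .4;0 0 -.45 0 .4;0 0 0 0 .4;0 0 0 0 .8;0 0 0 0 .8;0 0 0 0 .8;0 0 0 0 .8;0 0 0 0 .8' 15; python3 -m handwheel '0 0 .6 0 .8;0 0 .8 0 .8;0 0 .8 0 .8;0 0 .8 0 .8;0 0 .8 0 .8;0 0 .8 0 .8;0 0 .8 0 .8;0 0 .8 0 .8;0 0 0 0 .8'
```

```text
clock: 12.82
eef_pos: [420.2, 312.1, 6.8]
eef_rot: [3.14, 0.002, 3.119]
wrist_force: [-1.2, -1.2, 8.9]
finger_gap: 31.0
finger_force: 15.0
clock: 13.57
eef_pos: [420.7, 312.5, 260.3]
eef_rot: [3.136, 0.008, 3.119]
wrist_force: [0.3, -0.4, 0.4]
finger_gap: 30.9
finger_force: 15.0
```

```bash
python3 -m handwheel '.3 -.86 0 0 .8;.3 -.86 0 0 .8;.3 -.86 0 0 .8;.3 -.86 0 0 .8;.3 -.86 0 0 .8;.3 -.86 0 0 .8;.3 -.86 0 0 .8;.3 -.86 0 0 .8;.3 -.86 0 0 .8;.3 -.86 0 0 .8;.3 -.86 0 0 .8;.3 -.86 0 0 .8';  python3 -m handwheel '0 0 0 0 .8;0 0 0 0 .8;0 0 -.7 0 .8;0 0 -.7 0 .8;0 0 -.1 0 .8;0 0 0 0 .8'
```

```text
clock: 14.57
eef_pos: [563.5, -103.0, 253.6]
eef_rot: [-3.142, 0.0, 3.119]
wrist_force: [0.7, 0.5, -0.2]
finger_gap: 31.1
finger_force: 15.0
clock: 15.07
eef_pos: [562.7, -100.1, 192.6]
eef_rot: [3.141, -0.003, 3.12]
wrist_force: [0.3, 0.1, -0.3]
finger_gap: 31.2
finger_force: 15.0
```

```bash
python3 -m handwheel '0 0 0 0 .5;0 0 0 0 .5;0 0 0 0 .5;0 0 .7 0 .5;0 0 .7 0 .5;0 .7 0 -1 .5;0 .7 0 -1 .5;0 .7 0 -1 .5;0 .7 0 -1 .5;0 .7 0 -1 .5;0 .7 0 -1 .5;0 .7 0 -1 .5';  python3 -m handwheel '.04 .7 0 -1 .5;.04 .7 0 -1 .5;.04 .7 0 -1 .5;.04 .7 0 -1 .5;0 0 0 -1 .5;0 0 0 -1 .5;0 0 0 -1 .5;0 0 0 -1 .5;0 0 0 -1 .5;0 0 0 -1 .5;0 0 0 -1 .5;0 0 0 -.7 .5'; python3 -m handwheel '0 0 -.7 0 .5;0 0 -.7 0 .5;0 0 0 0 .5;0 0 0 0 .5';python3 - <<'E'
from h import *
print(read_state()['eef_pos'])
snap('top','t6.png',(230,130,430,250),3); snap('wrist','w6.png')
E
```

```text
clock: 16.07
eef_pos: [563.4, 96.3, 250.6]
eef_rot: [3.141, 0.001, 2.504]
wrist_force: [0.4, 0.5, -0.2]
finger_gap: 47.1
finger_force: 0.0
clock: 17.07
eef_pos: [569.9, 206.9, 250.5]
eef_rot: [3.14, -0.0, 1.482]
wrist_force: [-0.4, 0.7, 0.8]
finger_gap: 47.2
finger_force: 0.0
clock: 17.4
eef_pos: [569.6, 206.8, 193.9]
eef_rot: [-3.141, 0.0, 1.487]
wrist_force: [0.7, -0.3, -0.1]
finger_gap: 46.7
finger_force: 0.0
[569.64899501 206.79553448 193.87237342]
```

View pics/w6.png

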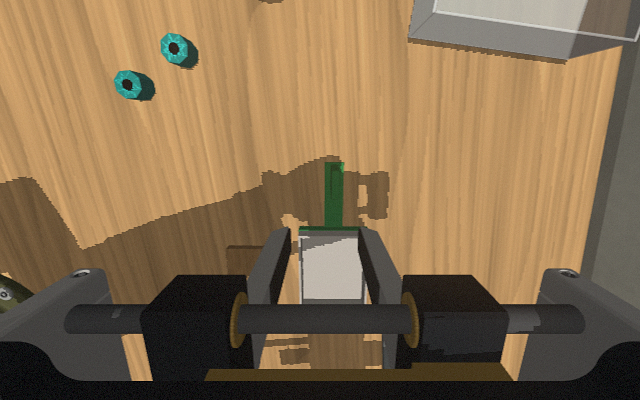

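View pics/t6.png

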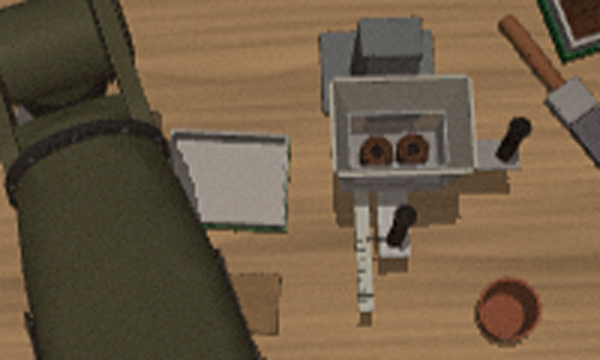

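Both plugs are in the bore, at top crop (376,150) and (413,149). The wrist view shows the fin's top at about (334,163)–(336,200).

```bash
python3 - <<'E'
from h import *
for u,v in [(330,168),(334,168),(338,168),(341,168),(335,180),(335,195),(335,205),(335,215),(345,180),(343,195)]: print(u,v,pt('wrist',u,v))
crop('wrist','w6b.png',(290,140,390,240),5)
E
```

```text
330 168 [579.6 225.2   4.5]
334 168 [584.  230.8  40.8]
338 168 [589.  229.9  37.9]
341 168 [594.3 224.1   5.1]
335 180 [583.8 218.6  53.8]
335 195 [582.5 200.5  54.5]
335 205 [582.4 172.7   4.6]
335 215 [581.4 157.6   3.7]
345 180 [ 5.99e+02  2.06e+02 -4.00e-01]
343 195 [594.6 186.1   4.4]
```

View pics/w6b.png

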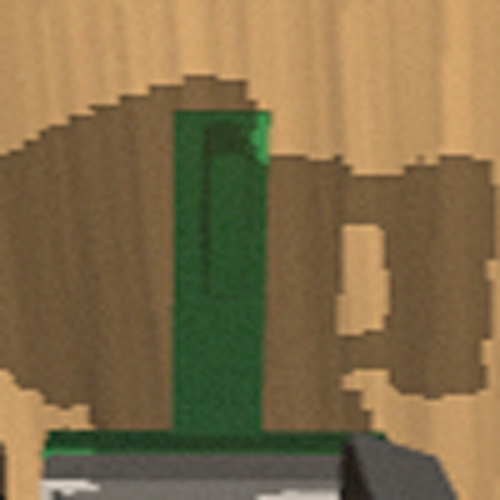

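```bash
python3 - <<'E'
from h import *
d=np.load('/tmp/wrist.npz')['d']
L=[pt('wrist',u,v) for u in range(322,350) for v in range(160,215)]
L=np.array([q for q in L if 50<q[2]<60]);print(len(L),L.min(0),L.max(0),(L.min(0)+L.max(0))/2)
v=np.linalg.svd(L[:,:2]-L[:,:2].mean(0))[2][0];print(np.degrees(np.arctan2(v[1],v[0])))
E
```

```text
235 [578.6 194.9  50.9] [589.5 230.5  56.1] [584.05 212.7   53.5 ]
-94.00069422471682
```

```bash
python3 -m handwheel '.36 .1 0 0 .5;0 0 -.8 0 .5;0 0 -.8 0 .5;0 0 -.8 0 .5;0 0 -.8 0 .5;0 0 -.8 0 .5;0 0 -.3 0 .5;0 0 0 0 .5;0 0 0 0 1;0 0 0 0 1;0 0 0 0 1;0 0 0 0 1' 30;  python3 -m handwheel '0 0 0 0 1;0 0 0 0 1'
```

```text
clock: 18.5
eef_pos: [585.0, 211.1, 23.2]
eef_rot: [3.139, -0.001, 1.487]
wrist_force: [-0.4, 0.6, 0.9]
finger_gap: 23.9
finger_force: 0.0
clock: 18.67
eef_pos: [584.4, 210.9, 22.1]
eef_rot: [3.141, -0.0, 1.487]
wrist_force: [-0.9, 0.7, -0.8]
finger_gap: 10.4
finger_force: 0.5
```

```bash
python3 -m handwheel '0 0 0 0 1;-.04 -.4 0 .07 1;-.04 -.4 0 .07 1;-.04 -.4 0 .07 1;-.04 -.4 0 .07 1;-.04 -.4 0 .07 1;-.04 -.4 0 .07 1;-.04 -.4 0 .07 1;-.04 -.4 0 .07 1;-.04 -.4 0 .07 1;-.04 -.4 0 .07 1;0 0 0 0 1'; python3 -m handwheel '0 0 0 0 1;0 0 0 0 1';python3 - <<'E'
from h import *
snap('top','t7.png',(230,130,430,250),4)
E
```

```text
clock: 19.67
eef_pos: [568.4, 48.7, 22.1]
eef_rot: [3.141, 0.0, 1.547]
wrist_force: [-0.3, -4.6, 3.9]
finger_gap: 9.7
finger_force: 30.0
clock: 19.83
eef_pos: [568.6, 50.3, 22.0]
eef_rot: [3.141, 0.001, 1.548]
wrist_force: [-1.5, -5.4, 6.5]
finger_gap: 9.5
finger_force: 30.0
```

View pics/t7.png

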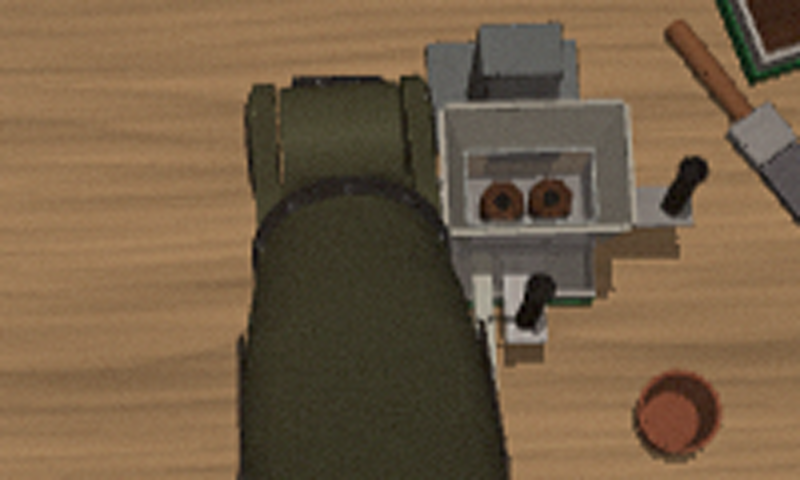

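Top crop: the tray is under the hopper, its front-right rim corner at (592,295).

```bash
python3 - <<'E'
from h import *
print(pt('top',230+591/4,130+295/4,34))
print(read_state()['eef_pos'])
E
```

```text
[ 513.6 -143.    34. ]
[568.66859616  50.42165462  22.05454234]
```

```bash
python3 -m handwheel '0 0 0 0 .6;0 0 0 0 .6;0 0 0 0 .6;0 0 .8 0 .6;0 0 .9 0 .6;0 0 .9 0 .6;0 0 .9 0 .6;0 0 .9 0 .6;0 0 .9 0 .6;0 0 .8 0 .6;0 0 0 1 .5;0 0 0 1 .5';  python3 -m handwheel '0 -.5 0 1 .5;0 -.5 0 1 .5;0 -.5 0 1 .5;0 -.5 0 1 .5;0 -.5 0 1 .5;0 -.5 0 1 .5;0 -.5 0 1 .5;0 -.5 0 1 .5;0 -.5 0 1 .5;0 -.5 0 1 .5;0 -.5 0 1 .5;0 -.5 0 1 .5'; python3 -m handwheel '-.1 -.1 0 1 .5;0 0 0 1 .5;0 0 0 1 .5;0 0 0 1 .5;0 0 0 0 .5;0 0 0 0 .5'
```

```text
clock: 20.88
eef_pos: [568.7, 51.1, 267.5]
eef_rot: [3.138, 0.0, 1.727]
wrist_force: [0.1, 0.9, -1.2]
finger_gap: 45.7
finger_force: 0.0
clock: 21.88
eef_pos: [568.2, -189.8, 265.2]
eef_rot: [3.141, -0.0, 2.774]
wrist_force: [0.9, 0.1, 0.3]
finger_gap: 47.1
finger_force: 0.0
clock: 22.38
eef_pos: [564.2, -192.9, 265.2]
eef_rot: [3.141, -0.0, 3.116]
wrist_force: [0.2, 0.3, 0.0]
finger_gap: 47.0
finger_force: 0.0
```

```bash
python3 -m handwheel '0 0 -.7 0 0.5; 0 0 -.7 0 0.5; 0 0 -.7 0 0.5; 0 0 -.6 0 0.5; 0 0 0 0 .5; 0 0 0 0 .9; 0 0 0 0 .9; 0 0 0 0 .9; 0 0 0 0 0.9' 30;  python3 -m handwheel '0 -.3 0 0 0.9;0 -.3 0 0 0.9;-.01 -.3 0 0 0.9;-.01 -.3 0 0 0.9;0 -.3 0 0 0.9;-.01 -.3 0 0 0.9;-.01 -.3 0 0 0.9;0 0 0 0 .9;0 0 0 0 .9'
```

```text
clock: 23.13
eef_pos: [564.8, -193.4, 159.1]
eef_rot: [-3.141, 0.002, 3.118]
wrist_force: [-0.8, 1.1, -0.3]
finger_gap: 24.0
finger_force: 0.0
clock: 23.88
eef_pos: [563.8, -279.1, 158.9]
eef_rot: [-3.139, 0.005, 3.118]
wrist_force: [7.9, -4.0, 2.2]
finger_gap: 19.2
finger_force: 30.0
```

```bash
python3 -m handwheel '-.05 -.15 0 0 0.9;0 -.08 0 0 .9;0 0 0 0 .9;0 0 0 0 .9;0 0 0 0 .9';  python3 -m handwheel '0 -.1 0 0 0.9;0 0 0 0 .9;0 0 0 0 .9;0 0 0 0 .9'
```

```text
clock: 24.3
eef_pos: [563.5, -287.4, 159.0]
eef_rot: [-3.139, 0.008, 3.119]
wrist_force: [22.2, -2.0, -1.5]
finger_gap: 19.5
finger_force: 30.0
clock: 24.63
eef_pos: [563.5, -287.9, 158.8]
eef_rot: [3.138, 0.006, 3.121]
wrist_force: [18.6, 20.7, 2.7]
finger_gap: 19.4
finger_force: 30.0
```

```bash
python3 -m handwheel '0 .1 0 0 .9; 0 0 0 0 .5; 0 0 0 0 .5; 0 0 0 0 .5; 0 0 .7 0 .5; 0 0 .7 0 .5; 0 0 .7 0 .5; 0 0 .6 0 .5;-.35 .8 0 0 .5;-.35 .8 0 0 .5;-.35 .8 0 0 .5;-.35 .8 0 0 .5'; python3 -m handwheel '-.3 .8 0 0 .5;-.25 .8 0 0 .5;0 .35 0 0 .5;0 0 0 0 .5;0 0 0 0 .5'; python3 - <<'E'
from h import *
print(read_state()['eef_pos'])
snap('wrist','w8.png')
E
```

```text
clock: 25.63
eef_pos: [503.5, -157.7, 265.4]
eef_rot: [-3.141, -0.0, 3.118]
wrist_force: [1.2, 0.1, -0.2]
finger_gap: 46.9
finger_force: 0.0
clock: 26.05
eef_pos: [482.7, -80.6, 265.8]
eef_rot: [-3.141, 0.0, 3.12]
wrist_force: [-1.0, -0.5, 0.2]
finger_gap: 47.1
finger_force: 0.0
[482.6658521  -80.57237846 265.75245803]
```

View pics/w8.png

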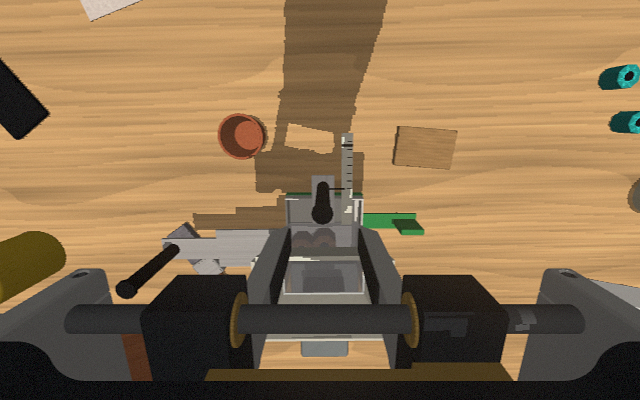

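```bash
python3 - <<'E'
from h import *
print(pt('wrist',322,214,200))
E
python3 -m handwheel '.06 -.03 -.7 0 0.5; 0 0 -.7 0 0.5; 0 0 -.7 0 0.5; 0 0 -.6 0 0.5; 0 0 0 0 .5; 0 0 0 0 .9; 0 0 0 0 .9; 0 0 0 0 .9; 0 0 0 0 0.9; 0 0 0 0 .9;0 0 0 0 .9' 50
```

```text
[485.3 -83.3 200. ]
clock: 27.02
eef_pos: [485.5, -82.6, 158.7]
eef_rot: [-3.14, 0.002, 3.119]
wrist_force: [-0.3, -7.3, 2.5]
finger_gap: 18.6
finger_force: 50.0
```

Now pull 55 mm to −x, in steps.

```bash
python3 -m handwheel '-.2 .01 0 0 .9;-.2 0 0 0 .9;-.2 .01 0 0 .9;-.2 0 0 0 .9;-.2 .01 0 0 .9;-.2 0 0 0 .9;0 0 0 0 .9;0 0 0 0 .9'
```

```text
clock: 27.68
eef_pos: [437.9, -81.9, 158.7]
eef_rot: [-3.138, 0.004, 3.118]
wrist_force: [4.8, -13.2, -0.9]
finger_gap: 18.9
finger_force: 50.0
```

```bash
python3 -m handwheel '-.1 0 0 0 .9;-.09 0 0 0 .9;0 0 0 0 .9;0 0 0 0 .9;0 0 0 0 .9;0 0 0 0 .9;0 0 0 0 .9;0 0 0 0 .9;0 0 0 0 .9;0 0 0 0 .9;0 0 0 0 .9;0 0 0 0 .9'; python3 - <<'E'
from h import *
snap('wrist','w9.png',(220,80,460,340),2.2)
E
```

```text
clock: 28.68
eef_pos: [430.7, -81.9, 158.7]
eef_rot: [-3.138, 0.004, 3.119]
wrist_force: [5.5, -13.0, -0.6]
finger_gap: 18.6
finger_force: 50.0
```

View pics/w9.png

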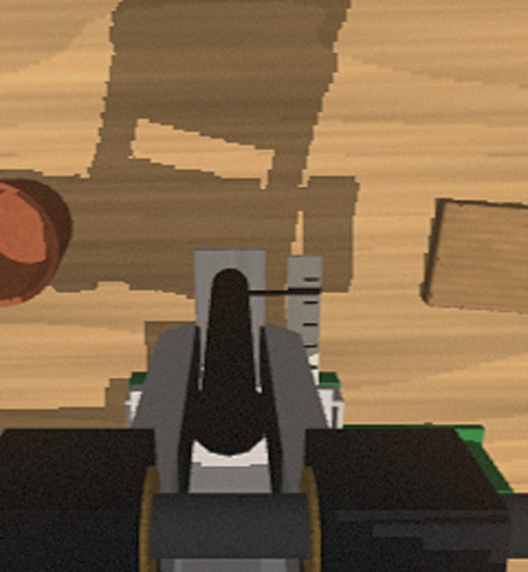

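The pointer at (285,292) covers the rule's long mark. I'll hold it a little more while I check that the plugs left the bore.

```bash
python3 -m handwheel '0 0 0 0 .9;0 0 0 0 .9;0 0 0 0 .9;0 0 0 0 .9;0 0 0 0 .9;0 0 0 0 .9'; python3 - <<'E'
from h import *
snap('top','t9.png',(270,120,450,255),4); brown('top',22);snap('scene','s9.png',(190,130,390,280),4)
E
```

```text
clock: 29.23
eef_pos: [430.7, -81.9, 158.7]
eef_rot: [-3.138, 0.004, 3.119]
wrist_force: [5.9, -12.2, -0.5]
finger_gap: 18.5
finger_force: 50.0
top px [406.5 147.6] wh [ 22  25 133] pos [ 693.8 -248.7   22. ]
top px [362.6 180.5] wh [ 20   9 106] pos [ 592.  -102.8   22. ]
top px [404.5 234.3] wh [13 18 95] pos [ 418.  -219.2   22. ]
top px [512.  246.6] wh [11 10 31] pos [ 367.1 -540.8   22. ]
top px [519.8 262.6] wh [12 19 65] pos [ 318.2 -557.7   22. ]
```

View pics/t9.png

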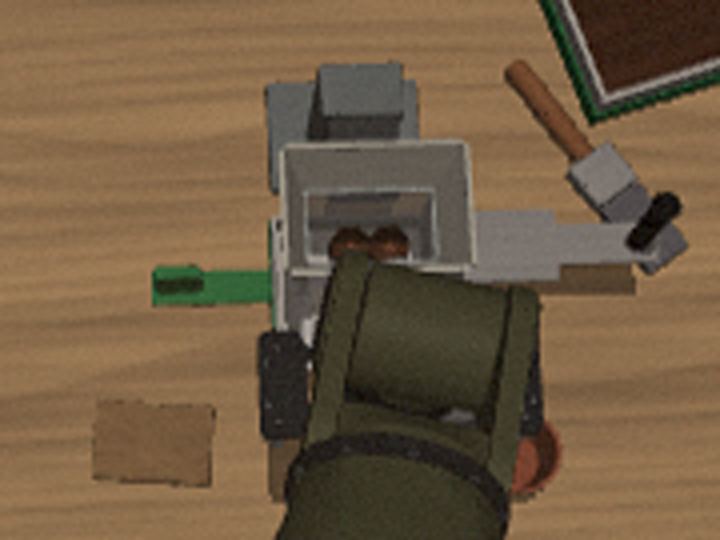

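```bash
python3 - <<'E'
from h import *
for u,v in [(356,179),(358,180),(362,180),(366,179),(369,180),(357,182),(366,177),(362,172)]: print(u,v,pt('top',u,v),np.load('/tmp/top.npz')['p'][v,u])
E
```

```text
356 179 [595.7 -81.8  29.3] [37 24 17]
358 180 [591.1 -87.4  33.8] [54 37 25]
362 180 [ 593.9 -101.1   21.3] [42 25 15]
366 179 [ 595.  -113.1   27.1] [36 22 20]
369 180 [ 590.6 -121.7   30.5] [49 33 22]
357 182 [476.9 -42.4 446.3] [50 46 33]
366 177 [ 600.  -112.9   32.5] [32 19  7]
362 172 [589.9 -90.9 126.8] [78 70 62]
```

View pics/s9.png

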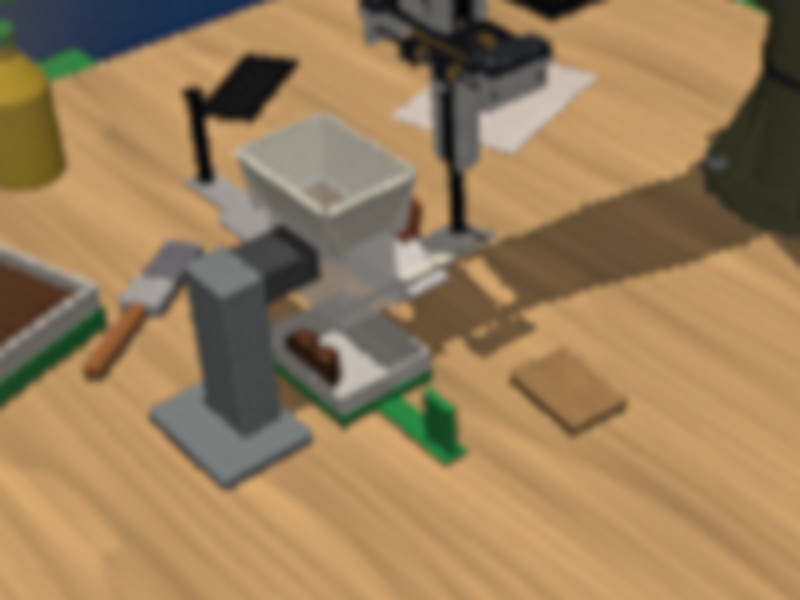

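The scene and the depth (about 30 mm height) show both plugs in the tray. That was my 15th picture, one over the limit of 14, so I'll view no more and work from numbers. Next I return the shutter.

```bash
python3 -m handwheel '.3 0 0 0 .9;.3 -.01 0 0 .9;.3 0 0 0 .9;.3 -.01 0 0 .9;.1 0 0 0 .9;0 0 0 0 .9;0 0 0 0 .5;0 0 0 0 .5;0 0 0 0 .5;0 0 0 0 .5;0 0 0 0 .5'; python3 -m handwheel '0 0 .7 0 .5; 0 0 .7 0 .5; 0 0 .7 0 .5; 0 0 .6 0 .5;.35 -.8 0 0 .5;.35 -.8 0 0 .5;.35 -.8 0 0 .5;.35 -.8 0 0 .5;.3 -.8 0 0 .5;.2 -.8 0 0 .5;0 -.35 0 0 .5;0 0 0 0 .5'; python3 - <<'E'
from h import *
snap('wrist','wA.png'); snap('top','tA.png')
print(read_state()['eef_pos'])
f=np.load('/tmp/wrist.npz');d=f['d'];K,T=f['K'],f['T']
v,u=np.mgrid[0:400,0:640];P=np.stack([(u-K[0,2])/K[0,0]*d,(v-K[1,2])/K[1,1]*d,d],-1)@T[:3,:3].T+T[:3,3]
def cap(n,x0,x1,y0,y1):
    m=(P[...,0]>x0)&(P[...,0]<x1)&(P[...,1]>y0)&(P[...,1]<y1)&(P[...,2]>194)&(P[...,2]<204)&(f['p'].max(2)<70)
    q=P[m];print(n,len(q),(q.min(0)+q.max(0))/2 if len(q) else '')
cap('gate',540,590,-310,-260);cap('shut',400,510,-110,-60)
E
```

```text
clock: 30.25
eef_pos: [481.3, -81.0, 157.6]
eef_rot: [3.142, 0.0, 3.119]
wrist_force: [0.3, -0.7, 0.7]
finger_gap: 46.1
finger_force: 0.0
clock: 31.25
eef_pos: [556.9, -289.5, 264.4]
eef_rot: [3.141, -0.001, 3.116]
wrist_force: [-0.3, 0.8, 0.0]
finger_gap: 46.8
finger_force: 0.0
[ 557.15759529 -286.74539086  265.21768277]
gate 346 [ 563.27073785 -284.4184247   197.72122945]
shut 512 [485.54788879 -82.21524245 197.53852453]
```

```bash
python3 -m handwheel '.15 0.02 0 0 .5;0 0 -.7 0 0.5; 0 0 -.7 0 0.5; 0 0 -.7 0 0.5; 0 0 -.6 0 0.5; 0 0 0 0 .9; 0 0 0 0 .9; 0 0 0 0 .9; 0 0 0 0 0.9; 0 0 0 0 .9; 0 0 0 0 .9' 30;  python3 -m handwheel '0 .3 0 0 0.9;0 .3 0 0 0.9;.01 .3 0 0 0.9;.01 .3 0 0 0.9;0 .3 0 0 0.9;.01 .3 0 0 0.9;.01 .3 0 0 0.9;0 .1 0 0 .9;0 0 0 0 .9;0 0 0 0 .9'
```

```text
clock: 32.27
eef_pos: [564.2, -286.4, 159.5]
eef_rot: [-3.14, 0.003, 3.119]
wrist_force: [-0.4, 2.5, 6.4]
finger_gap: 19.5
finger_force: 30.0
clock: 33.1
eef_pos: [565.3, -198.1, 159.4]
eef_rot: [-3.141, 0.002, 3.119]
wrist_force: [-5.4, 3.3, 9.3]
finger_gap: 19.3
finger_force: 30.0
```

```bash
python3 -m handwheel '0 .12 0 0 .9; 0 .06 0 0 0.9; 0 0 0 0 .9; 0 0 0 0 .9';  python3 -m handwheel '0 .04 0 0 .9; 0 .04 0 0 0.9; 0 0 0 0 .9; 0 0 0 0 .9'
```

```text
clock: 33.43
eef_pos: [565.3, -193.5, 159.6]
eef_rot: [-3.137, 0.003, 3.118]
wrist_force: [-2.9, -13.0, 6.6]
finger_gap: 19.1
finger_force: 30.0
clock: 33.77
eef_pos: [565.3, -193.2, 159.7]
eef_rot: [-3.133, 0.004, 3.116]
wrist_force: [-1.7, -33.1, 2.0]
finger_gap: 19.2
finger_force: 30.0
```

```bash
python3 -m handwheel '0 -.12 0 0 .9; 0 0 0 0 .5; 0 0 0 0 .5; 0 0 0 0 .5; 0 0 .7 0 .5; 0 0 .7 0 .5; 0 0 .7 0 .5; 0 0 .6 0 .5;0 0 0 -1 .5;0 .5 0 -1 .5;0 .5 0 -1 .5;0 .5 0 -1 .5'; python3 -m handwheel '0 .5 0 -1 .5;0 .5 0 -1 .5;0 .5 0 -1 .5;0 .5 0 -1 .5;0 .5 0 -1 .5;0 .5 0 -1 .5;0 .5 0 -1 .5;0 .5 0 -1 .5;0 .5 0 -1 .5;.1 .1 0 -1 .5;0 0 0 -1 .5;0 0 0 -1 .5'; python3 -m handwheel '0 0 0 -1 .5;0 0 0 -1 .5;0 0 -.8 0 .5;0 0 -.8 0 .5;0 0 0 0 .5;0 0 0 0 .5'; python3 - <<'E'
from h import *
snap('wrist','wB.png'); s=read_state();print(s['eef_pos'],s['eef_rot'])
L=np.array([pt('wrist',u,v) for u in range(300,370) for v in range(150,230)])
L=L[(L[:,2]>50)&(L[:,2]<60)&(L[:,1]>20)&(L[:,1]<85)&(abs(L[:,0]-568)<25)];print(len(L),L.min(0),L.max(0),(L.min(0)+L.max(0))/2)
snap('top','tB.png')
E
```

```text
clock: 34.77
eef_pos: [564.9, -131.8, 265.4]
eef_rot: [3.142, -0.0, 2.765]
wrist_force: [0.2, 0.4, -0.0]
finger_gap: 46.8
finger_force: 0.0
clock: 35.77
eef_pos: [568.9, 52.2, 265.4]
eef_rot: [-3.141, -0.0, 1.72]
wrist_force: [-1.1, -0.5, -0.7]
finger_gap: 47.3
finger_force: 0.0
clock: 36.27
eef_pos: [568.5, 51.5, 201.2]
eef_rot: [-3.139, 0.0, 1.549]
wrist_force: [0.3, -0.3, 0.7]
finger_gap: 47.3
finger_force: 0.0
[569.31704579  51.45912876 202.82177675] [ 3.14093497e+00 -1.05834270e-04  1.54842817e+00]
241 [564.3  34.9  52.2] [574.7  69.9  57.4] [569.5  52.4  54.8]
```

```bash
python3 -m handwheel '0 0 -.8 0 .5;0 0 -.8 0 .5;0 0 -.8 0 .5;0 0 -.8 0 .5;0 0 -.8 0 .5;0 0 -.5 0 .5;0 0 0 0 .5;0 0 0 0 1;0 0 0 0 1;0 0 0 0 1;0 0 0 0 1;0 0 0 0 1' 30;  python3 -m handwheel '0 0 0 0 1;0 .1 0 0 1;0 .2 0 0 1;0 .3 0 0 1;0 .3 0 0 1;0 .3 0 0 1;0 .3 0 0 1;0 .3 0 0 1;0 .3 0 0 1;0 .3 0 0 1;0 .3 0 0 1;0 .3 0 0 1'; python3 -m handwheel '0 .3 0 0 1;0 .3 0 0 1;0 .3 0 0 1;0 .2 0 0 1;0 .1 0 0 1;0 0 0 0 1;0 0 0 0 1;0 0 0 0 1'
```

```text
clock: 37.37
eef_pos: [569.6, 51.2, 22.7]
eef_rot: [3.14, -0.0, 1.548]
wrist_force: [0.7, -0.9, 0.3]
finger_gap: 17.5
finger_force: 0.0
clock: 38.37
eef_pos: [569.4, 171.5, 22.1]
eef_rot: [3.141, 0.001, 1.548]
wrist_force: [-0.1, -5.4, 4.8]
finger_gap: 9.7
finger_force: 30.0
clock: 39.03
eef_pos: [569.4, 220.1, 22.2]
eef_rot: [3.14, -0.001, 1.548]
wrist_force: [0.4, 4.8, 5.6]
finger_gap: 10.0
finger_force: 30.0
```

```bash
python3 -m handwheel '0 0 0 0 .6;0 0 0 0 .6;0 0 0 0 .6;0 0 .7 0 .6;0 0 .9 0 .6;0 0 .9 0 .6;0 0 .9 0 .6;0 0 .9 0 .6;0 0 .9 0 .6;0 0 .8 0 .6;-.6 .6 0 0 .5;-.6 .6 0 0 .5';  python3 -m handwheel '-.6 .6 0 0 .5;-.6 .6 0 0 .5;-.6 .6 0 0 .5;-.6 .6 0 0 .5;-.6 .6 0 0 .5;0 0 0 0 .5;0 0 0 0 .5;0 0 0 0 .5'; python3 - <<'E'
from h import *
snap('top','tC.png'); brown('top',22); print(read_state()['eef_pos'],read_state()['wrist_force'])
f=np.load('/tmp/top.npz');d=f['d'];K,T=f['K'],f['T']
v,u=np.mgrid[0:400,0:640];P=np.stack([(u-K[0,2])/K[0,0]*d,(v-K[1,2])/K[1,1]*d,d],-1)@T[:3,:3].T+T[:3,3]
def box(n,x0,x1,y0,y1,z0,z1,c=lambda p:p.max(2)<256):
    m=(P[...,0]>x0)&(P[...,0]<x1)&(P[...,1]>y0)&(P[...,1]<y1)&(P[...,2]>z0)&(P[...,2]<z1)&c(f['p'])
    q=P[m];print(n,len(q),((q.min(0)+q.max(0))/2).round(1) if len(q) else '',q.min(0).round() if len(q) else '',q.max(0).round() if len(q) else '')
dark=lambda p:p.max(2)<70
box('gate',530,600,-320,-175,190,208,dark);box('shut',400,515,-115,-50,190,208,dark)
box('tray rim',480,640,-20,160,28,40)
br=lambda p:(p[...,0]>p[...,2].astype(int)+12)&(p.max(2)<110)
box('plugs',500,640,0,160,8,70,br)
E
```

```text
clock: 40.03
eef_pos: [521.3, 266.9, 263.0]
eef_rot: [3.139, -0.001, 1.545]
wrist_force: [-0.2, 1.1, -0.3]
finger_gap: 45.7
finger_force: 0.0
clock: 40.7
eef_pos: [401.3, 386.8, 261.3]
eef_rot: [-3.141, 0.0, 1.548]
wrist_force: [-0.2, -0.5, 0.5]
finger_gap: 47.1
finger_force: 0.0
top px [405.2 148.1] wh [20 25 80] pos [ 692.3 -244.4   22. ]
top px [307.2 184.2] wh [ 19  12 164] pos [587.  70.  22.]
top px [400.1 232.2] wh [ 21  22 183] pos [ 425.  -206.2   22. ]
top px [515.4 247.2] wh [11 10 32] pos [ 364.9 -550.9   22. ]
top px [510.9 255.5] wh [ 7 15 31] pos [ 340.6 -534.    22. ]
top px [374.5 366.9] wh [ 43  44 314] pos [  40.1 -101.5   22. ]
[401.65817626 386.51804742 261.2843952 ] [-0.00469325 -0.34528964  0.17430516]
gate 41 [ 564.5 -195.8  199.4] [ 555. -204.  194.] [ 574. -187.  205.]
shut 44 [486.  -85.7 199.3] [475. -94. 193.] [497. -77. 205.]
tray rim 276 [564.4  83.2  33.8] [515.  23.  28.] [614. 143.  40.]
plugs 263 [563.   83.1  24.4] [514.  22.   8.] [612. 144.  41.]
```

```bash
python3 -c "from cell import sign_off; print(sign_off())"
```

```text
the job is handed in; nothing more can be done
None
```

I handed the job in at about 41 s: both plugs are in the tray, which sits about 167 mm to the hopper's +y, and the gate and shutter are home. Sign-off returned no verdict, I checked the end state by depth and colour readings only, and I viewed 15 pictures, one over the limit of 14.

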